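Sweep the loose core plugs into the scrap tray

ROBOT

A 6-joint arm with a two-finger parallel gripper is mounted at the origin on the work surface. World frame = base frame: x ahead of the robot, y to its left, z up, the work surface at z = 0. Lengths are in m, angles in rad, forces in N, time in s.
With the tool pointing down it reaches from about 0.375 to 0.975 m from the base axis. Payload 3.8 kg.
Tool frame: the origin (TCP) lies between the finger pads; the fingertips stand 11 mm ahead of it and the grasp point (between the pads) lies 8 mm behind it; z points along the fingers, y is the line along which they close (so a half turn about z gives the same grasp; the last joint's range is limited). The gripper opens to 85 mm and grips with 20 to 120 N. Pads are 22 mm wide; open, the fingers measure 114 mm over their backs; the gripper's body (76 mm by 85 mm) begins 54 mm behind the grasp point. The pads swing forward as they close: fully open they stand 13 mm farther back than shut.
Start: joints at [-1.29, 0.264, 1.604, -0, 1.274, -0.037], TCP at [0.211, -0.641, 0.242] pointing down, gripper open.
Joint ranges: [-2.63, 2.63], [-0.94, 2.18], [0.31, 2.57], [-1.31, 4.45], [0, 2.66], [-2.55, 2.55]. Speed limits (rad/s): [2.57, 2.57, 3.14, 3.14, 3.14, 3.14].

INTERFACE

Orientations are given as a unit quaternion [x, y, z, w].
In Python, from rig import robot, imaging gives the robot as it stands.
- The arm moves only by the shell command python3 -m jog 'ROWS' [OPENING]. ROWS is a JSON object of lists of equal length, an entry for each row: "travel": the shift along the tool's x, y, z in m, a list of three; "roll": the turn about the tool's z in rad. A call has 1 to 12 rows; each row shifts and turns the commanded pose from where the row before left it, along the tool's axes as they then stand; what a row does not reach is not made up. A row lasts 1/10 s, in which the tool goes at most 50 mm and 8.59 degrees, less where a joint would pass 70% of its speed; a pose out of reach is approached as far as the arm can. A call with a gripper value outside its range is refused whole. OPENING is the finger opening in m, from 0 to 0.0854, set as the call begins (- or left out, the last holds). The fingers move at their own pace and stop on an object; the grip force is fixed at half the most. Time passes only in rows, so rows that do not move let the fingers close. It gives the time, the measured TCP pose, the force, the opening and the grip force at its end, in the units of the state.
- robot.observe(): the state, without advancing time (a new reading comes with each control period).
- imaging.camera(name): name is "side" or "top" or "wrist"; returns the picture (420x560x3 uint8, red, green, blue); there is no depth.
- imaging.camera_info(name): a dict with "vfov" (degrees; the focal length in pixels is half the picture's height over the tangent of half this angle, whatever the lens; pixels are square), "cx", "cy" (the principal point, pixels), "R" (3x3) and "t" (3): a world point X has camera coordinates R X + t. Camera axes: x right, y down, z forward; pixel columns grow to the right and rows downward; lengths in m; the calibration is good to about 2 mm. The wrist camera is an equidistant fisheye: a pixel r from the principal point sees the ray r / f radians off the axis. A picture is of the moment at which its call begins: read the wrist's pose just before it. camera_info takes no time and is no camera call; for the wrist camera it gives the pose at the moment of the call.
- robot.sign_off(): hands the job in; it is judged then, once.
The state is a dict: "time": time; "joint_positions": joint angles; "joint_vel": joint speeds; "tau": joint torques, N m; "eef_pos": TCP position; "tool_rot": TCP orientation; "ft_force": force on the tool from outside, world axes, zero at the start; "wrist_torque": the same for the moment, N m; "finger_gap": finger opening in m; "finger_force": force on a finger pad.
Only numpy, scipy, OpenCV 4.12 (cv2) and the standard library are available. Lean on these libraries where they do the work, as an engineer would, in place of code of your own. Each camera call takes 0.05 s, during which the arm holds its last target. There are 200 camera calls.

TASK

Clear the packing bench: with the fingertips, gently sweep the two loose white core plugs (low round discs with a boss on top) across the bench and in through the open side of the three-sided scrap tray, until each lies flat and wholly inside it. Slide them flat along the bench, never pinching or lifting them, and leave everything else where it stands.

Things in the scene. Friction and masses are not known exactly. Their poses are not given: they have to be found in the camera images.
- plug0: one of two identical white plastic core plugs (end caps of label rolls): a solid disc 50 mm in diameter and 16 mm high with a 38 mm boss on top, 24 mm high in all, about 40 g, lying loose and flat on the bench, boss up. Origin: centre of its underside. z up.
- plug1: one of two identical white plastic core plugs (end caps of label rolls): a solid disc 50 mm in diameter and 16 mm high with a 38 mm boss on top, 24 mm high in all, about 40 g, lying loose and flat on the bench, boss up. Origin: centre of its underside. z up.
- tray: three-sided aluminium scrap tray fixed to the bench on the robot's left: inside 170 mm deep (its x) by 220 mm wide (its y), walls 25 mm high, 6 mm thick on +x, +y, -y. Its -x side is open, without a lip, roughly facing world -y; its floor is level with the bench. Origin: centre of inner floor. +x points from the open side (x = -0.085) to the back wall (x = +0.085).
- tray_mouth (a point): middle of the tray's open side, on the bench; axes as the tray's
- roll: full roll of brown packing tape standing flat among the plugs, solid disc 90 mm diameter, 48 mm high; bystander. Origin: centre of its underside.
- core: empty cardboard tape core standing on end among the plugs, an open ring 60 mm outside diameter, 5 mm wall, 50 mm high, light; bystander. Origin: centre of its underside.
- ink: small upright blue bottle, 34 mm diameter, 60 mm high, among the plugs; bystander. Origin: centre of its underside.
- tapegun: red hand tape dispenser with a roll in it, 170 x 46 x 84 mm high, on the robot's right; bystander. Origin: centre of its underside.

How it is judged:
At the end, for the whole second after the job is handed in: Both plugs lie flat and still on the tray's floor, wholly inside its open side (a plug may overhang the mouth line by 5 mm at most); no other thing has moved more than 20 mm (x of plug0 in the frame of tray between -0.065 and 0.085 m and y of plug0 in the frame of tray between -0.11 and 0.11 m and height (world z) of each of plug0, plug1 below 0.006 m and angle between each of plug0, plug1's own z axis and vertical below 0.15 rad and linear speed of each of plug0, plug1 below 0.02 m/s and x of plug1 in the frame of tray between -0.065 and 0.085 m and y of plug1 in the frame of tray between -0.11 and 0.11 m and distance of each of roll, core, ink, tapegun from where it was at the start of the episode below 0.02 m); the robot touches nothing.
It fails at once if a plug is lifted (its underside more than 15 mm off the bench) (height (world z) of any of plug0, plug1 above 0.015 m).
It fails at once if a plug is pinched, rammed or pressed with more than 18 N by the fingers (contact force between the fingers and plug0 above 18 N or contact force between the fingers and plug1 above 18 N).
It fails at once if something other than the plugs is moved more than 20 mm or tipped over (distance of any of roll, core, ink, tapegun from where it was at the start of the episode above 0.02 m or angle between any of roll, core, ink, tapegun's own z axis and vertical above 0.5 rad).
It also fails if it takes over 61 s, if anything falls off the work surface, if the arm or the gripper's body presses on something with over 40 N, if the wrist force passes 120 N, or if a joint passes its speed limit or range.

## Working session

There is one attempt and no reset: what is moved stays moved. The work goes in short steps, Python scripts to look and compute and a shell command to move; the robot and the scene stay as the last step left them, time stands still between calls to the robot, and variables do not carry over. Pictures are saved under pics/ and viewed, at most 10 in all, crops included, and the job is handed in when it is done.

```bash
mkdir -p pics; ls
python3 - <<'E'
from rig import robot, imaging
import cv2
s=robot.observe();print(s['time'],s['eef_pos'],s['tool_rot'],s['finger_gap'])
for n in ['top','side']:
    i=imaging.camera_info(n);print(n,i)
    cv2.imwrite(f'pics/{n}0.png',imaging.camera(n)[:,:,::-1])
E
```

```text
pics
0.0 [ 0.21070754 -0.64050812  0.2409085 ] [ 9.87403048e-01  1.58221000e-01 -1.47540968e-04 -1.14645666e-03] 0.08542221008254532
top {'vfov': 53.23640652255208, 'cx': 279.5403983622735, 'cy': 212.42500500041714, 'R': array([[-0.02261646, -0.99927385,  0.03066365],
       [-0.99321644,  0.01895894, -0.11472432],
       [ 0.11405966, -0.0330503 , -0.992924  ]]), 't': array([-0.05662554,  0.56531636,  1.09440694])}
side {'vfov': 42.12387649495649, 'cx': 276.45296562318816, 'cy': 207.6718963482254, 'R': array([[-0.96315246, -0.26833596, -0.01825224],
       [-0.15252614,  0.60084413, -0.78467962],
       [ 0.22152452, -0.75298216, -0.61963275]]), 't': array([0.52591559, 0.14499452, 1.04752181])}
```

View pics/top0.png

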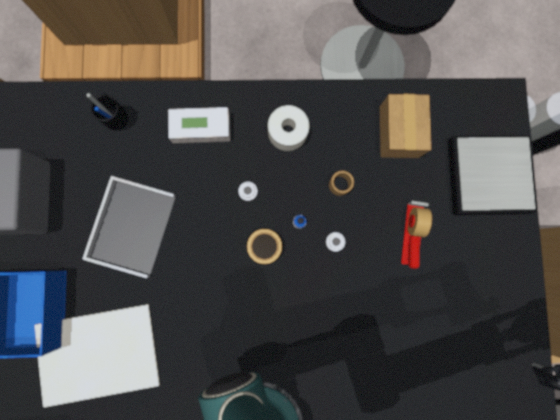

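View pics/side0.png

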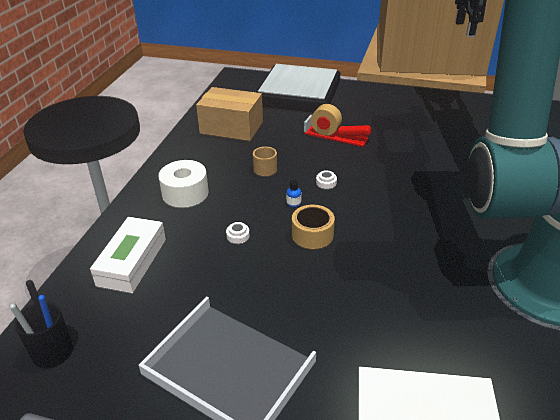

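The top view shows the plugs at about (248,191) and (336,242), with the roll at (264,246), ink at (300,222), core at (342,183) and tape gun at (415,235). The tray corners are (115,178), (174,194), (148,277) and (84,258), and its open side faces right. Next I'll turn these into world positions.

```bash
cat > h.py <<'E'
from rig import robot, imaging
import numpy as np, cv2
def ray(n,u,v,z,I=None):
    i=I or imaging.camera_info(n);f=210/np.tan(np.radians(i['vfov']/2))
    R=np.array(i['R']);d=R.T@np.array([(u-i['cx'])/f,(v-i['cy'])/f,1]);o=-R.T@np.array(i['t'])
    return (o+d*(z-o[2])/d[2])[:2]
def whites(im,n,zt,lo=(0,0),hi=(560,420)):
    m=(im.min(2)>120).astype(np.uint8)
    k,l,st,c=cv2.connectedComponentsWithStats(m)
    for j in range(1,k):
        if 60<st[j,4]<900: print(n,c[j].round(1),st[j],ray(n,st[j,0]+(st[j,2]-1)/2,st[j,1]+(st[j,3]-1)/2,zt).round(4))
def tip(p): # TCP offset helper
    return p
E
python3 - <<'E'
from h import *
for n in ['top','side']:
    im=imaging.camera(n); whites(im,n,.014)
P=lambda s,u,v,z,n='top':print(s,ray(n,u,v,z).round(3))
P('rolltop',264.5,245.5,.048);P('rollside',313,219,.048,'side')
P('ink',299.5,221,.045);P('core',342,182,.05);P('coreside',265,155,.05,'side')
for s,u,v,z in [('c1',115,178,.025),('c2',174,194,.025),('c3',148,277,.025),('c4',84,258,.025)]:P(s,u,v,z)
for u,v in [(208,300),(315,353),(143,366)]:P('tside',u,v,.025,'side')
P('gun',403,262,.01);P('gun',408,202,.05)
im=imaging.camera('top')[100:300,60:460]
cv2.imwrite('pics/crop.png',cv2.resize(im[:,:,::-1],(800,400),interpolation=cv2.INTER_CUBIC))
E
```

```text
top [247.4 190.8] [238 181  20  20 283] [0.6286 0.0177]
top [258.9 249.1] [248 230  32  33 117] [ 0.4755 -0.0235]
top [335.  241.5] [326 232  20  20 284] [ 0.4835 -0.2199]
top [ 37.7 333. ] [ 34 323   8  24 142] [0.2584 0.5687]
top [226.2 405.1] [218 393  25  27 107] [0.064  0.0707]
side [519.  140.8] [486 130  62  17 448] [ 0.0335 -0.5203]
side [490.1 168.5] [480 142  14  57  78] [ 0.1125 -0.3468]
side [326.1 179.7] [316 170  21  19 280] [ 0.4823 -0.215 ]
side [293.5 200.3] [287 195  14  10  99] [ 0.5381 -0.1175]
side [237.3 233. ] [226 222  23  22 357] [0.6262 0.0238]
side [291.  386.9] [263 351  53  69 665] [0.4264 0.3542]
rolltop [ 0.476 -0.026]
rollside [ 0.471 -0.02 ]
ink [ 0.539 -0.121]
core [ 0.641 -0.238]
coreside [ 0.638 -0.228]
c1 [0.667 0.374]
c2 [0.621 0.216]
c3 [0.4   0.282]
c4 [0.454 0.451]
tside [0.612 0.227]
tside [0.398 0.292]
tside [0.663 0.388]
gun [ 0.424 -0.404]
gun [ 0.584 -0.413]
```

View pics/crop.png

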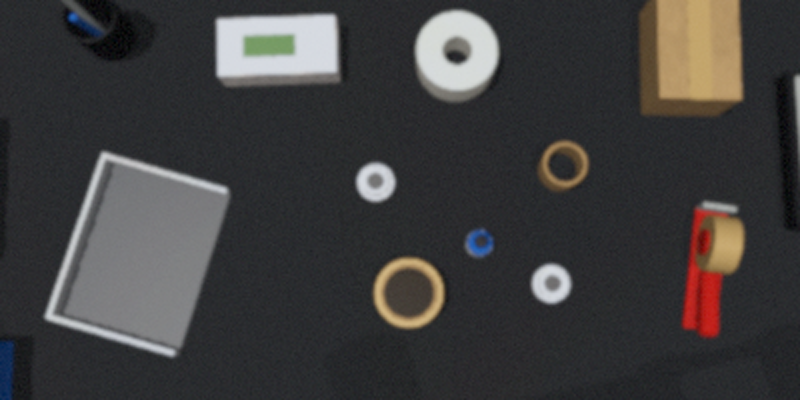

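```bash
cat >> h.py <<'E'
from scipy.spatial.transform import Rotation as Ro
def to(x,y,z,th=None):
    s=robot.observe();R=Ro.from_quat(s['tool_rot']).as_matrix();p=np.array(s['eef_pos'])
    t0=np.arctan2(R[1,0],R[0,0]);d=R.T@(np.array([x,y,z])-p)
    print('t',round(s['time'],2),'p',p.round(4),'th',round(t0,3),'zaxis',R[:,2].round(3),'gap',round(s['finger_gap'],4),'F',np.round(s['ft_force'],1),'| travel first',d.round(4),'roll',None if th is None else round(-(th-t0),3))
    if th is not None:
        c,s_=np.cos(th),np.sin(th);D=np.array([x,y,z])-p
        print('  if rolled first: travel',np.round([c*D[0]+s_*D[1],s_*D[0]-c*D[1],-D[2]],4))
E
python3 -m jog '{"travel":[[0.037,-0.027,0],[0.037,-0.027,0],[0.037,-0.027,0],[0.037,-0.027,0],[0.037,-0.027,0],[0.037,-0.027,0],[0.037,-0.027,0],[0.037,-0.027,0],[0.037,-0.027,0],[0.037,-0.027,0],[0.037,-0.027,0],[0.037,-0.027,0]],"roll":[0,0,0,0,0,0,0,0,0,0,0,0]}' 0.03
python3 -m jog '{"travel":[[0,0,0],[0,0,0],[0,0,0],[0,0,0],[0,0,0],[0,0,0],[0,0,0],[0,0,0],[0,0,0],[0,0,0],[0,0,0],[0,0,0]],"roll":[-0.14,-0.14,-0.14,-0.14,-0.14,-0.14,-0.14,-0.14,-0.14,-0.14,-0.14,0]}'
python3 -c "
from h import *
to(.646,-.037,.1,1.869)"
```

```text
time: 1.45
eef_pos: [0.5322, -0.193, 0.2424]
tool_rot: [0.987, 0.158, 0.0, 0.0]
ft_force: [0.2, -0.3, -0.3]
finger_gap: 0.0299
finger_force: 0.0
time: 2.65
eef_pos: [0.5313, -0.1946, 0.2422]
tool_rot: [0.599, 0.801, -0.0, -0.0]
ft_force: [0.1, -0.3, 0.3]
finger_gap: 0.0299
finger_force: 0.0
t 2.65 p [ 0.5313 -0.1946  0.2422] th 1.858 zaxis [-0.  0. -1.] gap 0.0299 F [ 0.1 -0.3  0.3] | travel first [0.1187 0.1547 0.1422] roll -0.011
  if rolled first: travel [0.117  0.1559 0.1422]
```

```bash
python3 -m jog '{"travel":[[0.024,0.031,0],[0.024,0.031,0],[0.024,0.031,0],[0.024,0.031,0],[0.022,0.031,0],[0,0,0.04],[0,0,0.04],[0,0,0.04],[0,0,0.04],[0,0,0.02],[0,0,0],[0,0,0]],"roll":[0,0,0,0,-0.011,0,0,0,0,0,0,0]}'
python3 - <<'E'
from h import *
to(.646,-.037,.016,1.869)
im=imaging.camera('side');cv2.imwrite('pics/s1.png',cv2.resize(im[100:310,150:430,::-1],(800,600),interpolation=cv2.INTER_CUBIC))
E
```

```text
time: 3.85
eef_pos: [0.6468, -0.0376, 0.0624]
tool_rot: [0.595, 0.804, -0.0, -0.0]
ft_force: [1.0, 0.6, 1.3]
finger_gap: 0.0297
finger_force: 0.0
t 3.85 p [ 0.6468 -0.0376  0.0624] th 1.867 zaxis [-0.  0. -1.] gap 0.0297 F [1.  0.6 1.3] | travel first [ 0.0008 -0.0006  0.0464] roll -0.002
  if rolled first: travel [ 0.0008 -0.0006  0.0464]
```

View pics/s1.png

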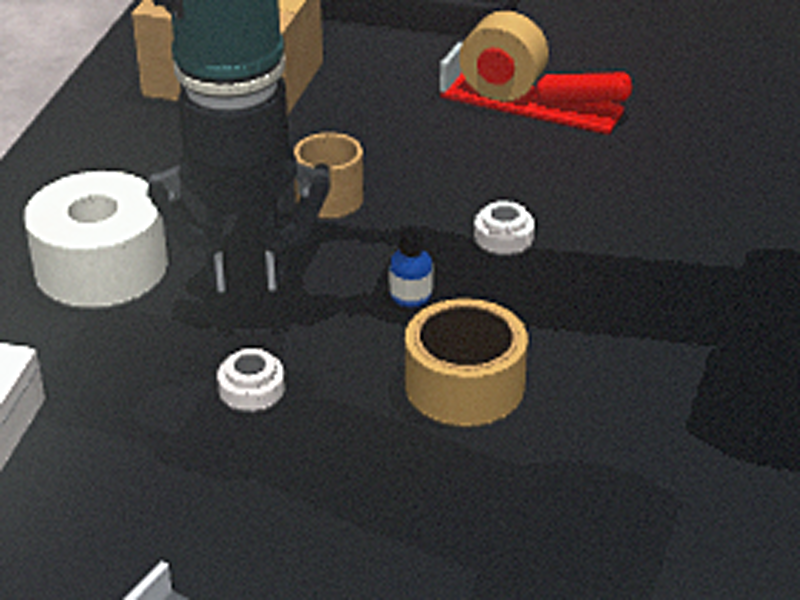

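The side view shows the fingertips lined up behind the near plug (crop 245,275; plug at 250,380), and the path is clear. I'll descend and start pushing.

```bash
python3 -m jog '{"travel":[[0,0,0.02],[0,0,0.015],[0,0,0.008],[0,0,0],[0.01,0,0],[0.01,0,0],[0.006,0,0],[0.006,0,0],[0.006,0,0],[0.006,0,0],[0.01,0,0],[0.01,0,0]],"roll":[0,0,0,0,0,0,0,0,0,0,0,0]}'
python3 - <<'E'
from h import *
to(.561+.0091,.238-.0297,.018,1.869)
im=imaging.camera('side');whites(im,'side',.014)
cv2.imwrite('pics/s2.png',cv2.resize(im[150:290,170:310,::-1],(560,560),interpolation=cv2.INTER_CUBIC))
E
```

```text
time: 5.1
eef_pos: [0.6278, 0.0242, 0.0193]
tool_rot: [0.594, 0.804, 0.0, 0.0]
ft_force: [-0.2, -0.6, -0.3]
finger_gap: 0.0298
finger_force: 0.3
t 5.1 p [0.6278 0.0242 0.0193] th 1.868 zaxis [ 0.  0. -1.] gap 0.0298 F [-0.2 -0.6 -0.3] | travel first [ 0.1929 -0.0011  0.0013] roll -0.001
  if rolled first: travel [ 0.1929 -0.001   0.0013]
side [265.8  52.7] [261  46  14  14  88] [ 0.8342 -0.9182]
side [230.5  79.7] [226  72  15  15  94] [ 0.8821 -0.687 ]
side [212.8  93.3] [191  76  43  42 392] [ 0.9041 -0.556 ]
side [229.2 166.8] [211 160  36  11 121] [ 0.7301 -0.2152]
side [326.1 179.7] [316 170  21  19 282] [ 0.4823 -0.215 ]
side [293.5 200.4] [287 196  14   9  97] [ 0.5376 -0.1157]
side [235.9 242.5] [224 223  24  32 410] [0.6231 0.0428]
side [290.9 387.2] [263 351  53  69 660] [0.4264 0.3542]
```

View pics/s2.png

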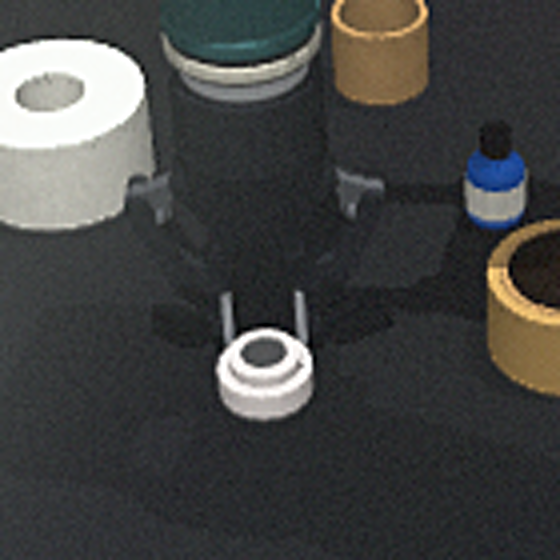

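The plug is cradled between the tips at (265,370). I'll push it on to the mouth.

```bash
python3 -m jog '{"travel":[[0.012,0,0],[0.012,0,0],[0.012,0,0],[0.012,0,0],[0.012,0,0],[0.012,0,0],[0.012,0,0],[0.012,0,0],[0.012,0,0],[0.012,0,0],[0.012,0,0],[0.012,0,0]],"roll":[0,0,0,0,0,0,0,0,0,0,0,0]}'
python3 -m jog '{"travel":[[0.012,0,0],[0.012,0,0],[0.012,0,0],[0.012,0,0],[0.001,-0.0045,0],[0.001,-0.0045,0],[0.001,-0.0045,0],[0.001,-0.0045,0],[0,0,0]],"roll":[0,0,0,0,0.147,0.147,0.147,0.147,0]}'
python3 - <<'E'
from h import *
to(.589-.009,.35-.03,.018,1.277)
im=imaging.camera('side');whites(im,'side',.014)
cv2.imwrite('pics/s3.png',im[190:420,100:380,::-1].repeat(2,0).repeat(2,1))
E
```

```text
time: 6.35
eef_pos: [0.5853, 0.1621, 0.0193]
tool_rot: [0.594, 0.804, -0.0, -0.0]
ft_force: [-0.1, 0.6, 0.3]
finger_gap: 0.0298
finger_force: 0.1
time: 7.25
eef_pos: [0.5528, 0.2102, 0.0192]
tool_rot: [0.802, 0.598, -0.0, -0.0]
ft_force: [-0.5, -1.0, 0.0]
finger_gap: 0.0298
finger_force: 0.0
t 7.25 p [0.5528 0.2102 0.0192] th 1.281 zaxis [-0.001 -0.    -1.   ] gap 0.0298 F [-0.5 -1.   0. ] | travel first [ 0.113  -0.0053  0.0012] roll 0.004
  if rolled first: travel [ 0.113  -0.0058  0.0012]
side [318.8  33.7] [312  19  18  29 143] [ 0.6916 -1.141 ]
side [277.2  73.2] [258  63  36  29 308] [ 0.7531 -0.7328]
side [291.9  97. ] [278  81  29  31 268] [ 0.6685 -0.616 ]
side [249.9 106. ] [244  98  16  17 123] [ 0.7686 -0.526 ]
side [250.7 140.8] [244 132  18  18 146] [ 0.7071 -0.3413]
side [226.7 161. ] [200 142  56  46 598] [ 0.7333 -0.2167]
side [326.1 179.7] [316 170  21  19 282] [ 0.4823 -0.215 ]
side [293.6 200.4] [287 195  14  10 101] [ 0.5381 -0.1175]
side [235.  239.3] [213 225  46  22 217] [0.6262 0.0338]
side [232.3 317.4] [219 299  27  32 515] [0.5621 0.24  ]
side [291.1 386.8] [263 351  53  69 683] [0.4264 0.3542]
```

View pics/s3.png

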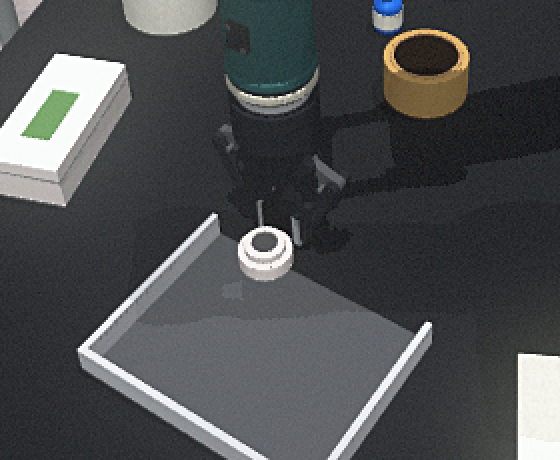

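The first plug is in the mouth, clear of the left wall (265,252 in the crop). I'll push it about 100 mm deeper, back off and rise.

```bash
python3 -m jog '{"travel":[[0.01,0,0],[0.01,0,0],[0.01,0,0],[0.01,0,0],[0.01,0,0],[0.01,0,0],[0.01,0,0],[0.01,0,0],[0.01,0,0],[0.006,0,0],[0.003,0,0],[0,0,0]],"roll":[0,0,0,0,0,0,0,0,0,0,0,0]}'
python3 -m jog '{"travel":[[-0.01,0,0],[-0.02,0,0],[0,0,-0.04],[0,0,-0.04],[0,0,-0.04],[0,0,-0.03],[-0.045,0,0],[-0.045,0,0],[-0.045,0,0],[-0.045,0,0],[-0.045,0,0],[-0.045,0,0]],"roll":[0,0,0,0,0,0,0,0,0,0,0,0]}'
python3 - <<'E'
from h import *
to(.428,-.241,.16,.4)
im=imaging.camera('side');whites(im,'side',.014)
im=imaging.camera('top');whites(im,'top',.014)
E
```

```text
time: 8.5
eef_pos: [0.5819, 0.3049, 0.0192]
tool_rot: [0.802, 0.598, 0.0, -0.0]
ft_force: [0.5, -0.2, 0.0]
finger_gap: 0.0299
finger_force: 0.0
time: 9.7
eef_pos: [0.4943, 0.0148, 0.1691]
tool_rot: [0.802, 0.597, -0.0, 0.0]
ft_force: [0.4, 0.8, 0.8]
finger_gap: 0.0301
finger_force: 0.0
t 9.7 p [0.4943 0.0148 0.1691] th 1.28 zaxis [-0. -0. -1.] gap 0.0301 F [0.4 0.8 0.8] | travel first [-0.264   0.0097  0.0092] roll 0.88
  if rolled first: travel [-0.1607  0.2098  0.0091]
side [267.   10.4] [265   0   7  25  76] [ 0.9504 -1.3227]
side [307.5  19.5] [289   0  26  37 182] [ 0.7993 -1.2835]
side [270.2  82.4] [258  67  20  27 311] [ 0.772  -0.7055]
side [325.6  80.2] [318  68  19  31 329] [ 0.5834 -0.728 ]
side [300.2 101. ] [283  97  34   8 145] [ 0.6395 -0.5928]
side [301.7 107.9] [289 105  26   6  61] [ 0.6235 -0.5516]
side [326.1 179.7] [316 170  21  19 278] [ 0.4823 -0.215 ]
side [293.5 200.4] [287 196  14   9  97] [ 0.5376 -0.1157]
side [197.5 356.4] [182 341  31  30 618] [0.5896 0.3391]
side [291. 387.] [263 351  53  69 660] [0.4264 0.3542]
top [335.  241.5] [326 232  20  20 284] [ 0.4835 -0.2199]
top [204.6 248.6] [197 244  16  11 135] [0.4709 0.1356]
top [271.1 248.9] [264 244  16  11 134] [ 0.4669 -0.045 ]
top [199.2 299.6] [192 295  16  10 128] [0.3373 0.1491]
top [270.3 300. ] [263 295  16  12 134] [ 0.3299 -0.0395]
top [ 37.7 333. ] [ 34 323   8  24 142] [0.2584 0.5687]
top [229.8 347.9] [199 344  65  10 372] [0.2085 0.0668]
top [556.1 371. ] [553 362   7  19 120] [ 0.1251 -0.7993]
```

```bash
python3 -m jog '{"travel":[[-0.044,0.0016,0],[-0.044,0.0016,0],[-0.044,0.0016,0],[-0.044,0.0016,0],[-0.044,0.0016,0],[-0.044,0.0016,0],[0,0,0],[0,0,0],[0,0,0],[0,0,0],[0,0,0],[0,0,0]],"roll":[0,0,0,0,0,0,0.147,0.147,0.147,0.147,0.147,0.147]}'
python3 -m jog '{"travel":[[0,0,0],[0,0,0.04],[0,0,0.04],[0,0,0.03],[0,0,0.02],[0,0,0.01],[0,0,0]],"roll":[0,0,0,0,0,0,0]}'
python3 - <<'E'
from h import *
to(.428,-.241,.019,.4)
im=imaging.camera('side');whites(im,'side',.014)
cv2.imwrite('pics/s4.png',cv2.resize(im[110:260,220:420,::-1],(800,600),interpolation=cv2.INTER_CUBIC))
E
```

```text
time: 11.0
eef_pos: [0.4293, -0.2384, 0.169]
tool_rot: [0.981, 0.195, -0.0, -0.0]
ft_force: [-0.2, -0.9, -1.5]
finger_gap: 0.0298
finger_force: 0.0
time: 11.7
eef_pos: [0.4285, -0.2379, 0.0279]
tool_rot: [0.98, 0.199, -0.001, -0.001]
ft_force: [0.3, -0.8, -0.7]
finger_gap: 0.0304
finger_force: 0.0
t 11.7 p [ 0.4285 -0.2379  0.0279] th 0.401 zaxis [-0.003  0.002 -1.   ] gap 0.0304 F [ 0.3 -0.8 -0.7] | travel first [-0.0017  0.0027  0.0089] roll 0.001
  if rolled first: travel [-0.0017  0.0027  0.0089]
side [344.8  33.5] [328  21  29  37 158] [ 0.6026 -1.1   ]
side [357.2 109.4] [343 103  31  10  90] [ 0.4639 -0.5902]
side [326.  179.9] [316 170  21  19 267] [ 0.4823 -0.215 ]
side [548.2 182.1] [530 170  30  20 143] [-0.0181 -0.3385]
side [527.2 199.2] [503 192  57  31 251] [ 0.021  -0.2202]
side [293.5 200.3] [287 195  14  10  99] [ 0.5381 -0.1175]
side [197.4 356.4] [182 341  31  30 613] [0.5896 0.3391]
side [290.9 387.1] [263 351  53  69 650] [0.4264 0.3542]
```

View pics/s4.png

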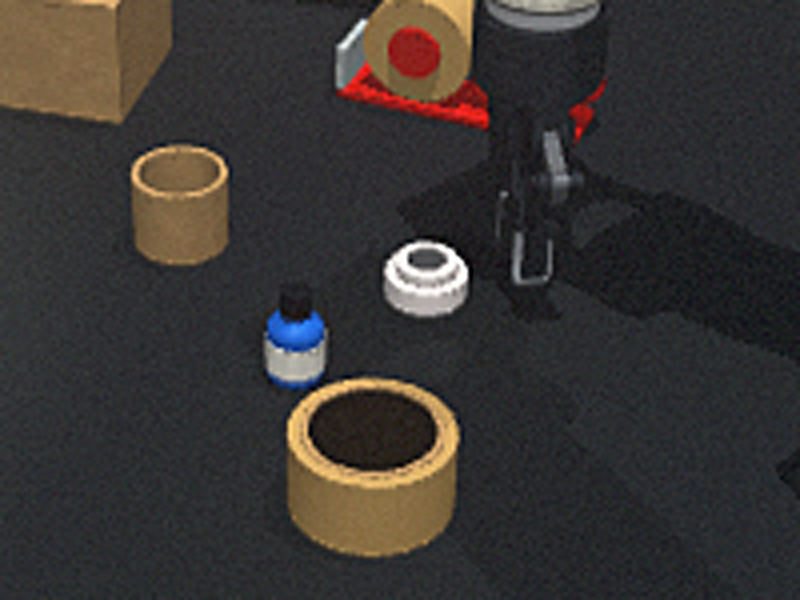

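The tips stand just above bench height behind plug B (425,280) and line up with the gap between ink and core. I'll lower 10 mm and push about 138 mm.

```bash
python3 -m jog '{"travel":[[0,0.002,0.01],[0,0,0],[0.01,0,0],[0.008,0,0],[0.006,0,0],[0.006,0,0],[0.006,0,0],[0.01,0,0],[0.01,0,0],[0.01,0,0],[0.01,0,0],[0,0,0]],"roll":[0,0,0,0,0,0,0,0,0,0,0,0]}'
python3 - <<'E'
from h import *
to(.585-.0285,-.172-.012,.019,.4)
im=imaging.camera('side');whites(im,'side',.014)
E
```

```text
time: 12.95
eef_pos: [0.5023, -0.2107, 0.0195]
tool_rot: [0.98, 0.199, 0.001, 0.0]
ft_force: [0.3, -0.4, -0.3]
finger_gap: 0.0301
finger_force: 0.0
t 12.95 p [ 0.5023 -0.2107  0.0195] th 0.4 zaxis [ 0.001 -0.    -1.   ] gap 0.0301 F [ 0.3 -0.4 -0.3] | travel first [ 0.0603 -0.0035  0.0006] roll -0.0
  if rolled first: travel [ 0.0603 -0.0034  0.0005]
side [301.5  34.3] [290  28  26  23 117] [ 0.7437 -1.0678]
side [317.1  52.8] [311  41  10  25  71] [ 0.6694 -0.9519]
side [319.9 115.3] [307 112  28   6  75] [ 0.561  -0.5235]
side [304.9 181.5] [294 172  23  18 237] [ 0.5297 -0.1967]
side [551.3 186.2] [537 179  23  14  84] [-0.0235 -0.315 ]
side [293.5 200.3] [287 195  14  10  99] [ 0.5381 -0.1175]
side [533.  207.7] [515 199  45  34 227] [ 0.011  -0.1919]
side [197.4 356.4] [182 341  31  30 609] [0.5896 0.3391]
side [291. 387.] [263 351  53  69 644] [0.4264 0.3542]
```

```bash
python3 -m jog '{"travel":[[0.011,0,0],[0.011,0,0],[0.011,0,0],[0.011,0,0],[0.008,0.003,0],[0.008,0.003,0],[0.008,0.003,0],[0.008,0.003,0],[0.008,0.003,0],[0.008,0.003,0],[0.008,0.003,0],[0.008,0.003,0]],"roll":[0,0,0,0,-0.1,-0.1,-0.1,-0.1,-0.1,-0.1,-0.1,-0.1]}'
python3 - <<'E'
from h import *
to(.604,-.164,.019,1.2)
im=imaging.camera('side');whites(im,'side',.014)
cv2.imwrite('pics/s5.png',cv2.resize(im[110:260,190:390,::-1],(800,600),interpolation=cv2.INTER_CUBIC))
E
```

```text
time: 14.2
eef_pos: [0.6038, -0.1682, 0.0193]
tool_rot: [0.824, 0.566, 0.0, 0.0]
ft_force: [-0.3, 0.4, 0.6]
finger_gap: 0.0298
finger_force: 0.1
t 14.2 p [ 0.6038 -0.1682  0.0193] th 1.203 zaxis [ 0. -0. -1.] gap 0.0298 F [-0.3  0.4  0.6] | travel first [ 0.004  -0.0013  0.0003] roll 0.003
  if rolled first: travel [ 0.004  -0.0013  0.0003]
side [253.4  46.7] [236  33  32  38 221] [ 0.8919 -0.914 ]
side [269.6 119.3] [256 116  29   6  77] [ 0.6948 -0.467 ]
side [264.2 190.5] [254 180  21  20 283] [ 0.6145 -0.138 ]
side [293.5 200.3] [287 195  14  10  99] [ 0.5381 -0.1175]
side [541.4 220.7] [530 207  30  38 202] [-0.0012 -0.1603]
side [197.5 356.5] [182 341  31  30 609] [0.5896 0.3391]
side [291.1 386.8] [263 351  53  69 642] [0.4264 0.3542]
```

View pics/s5.png

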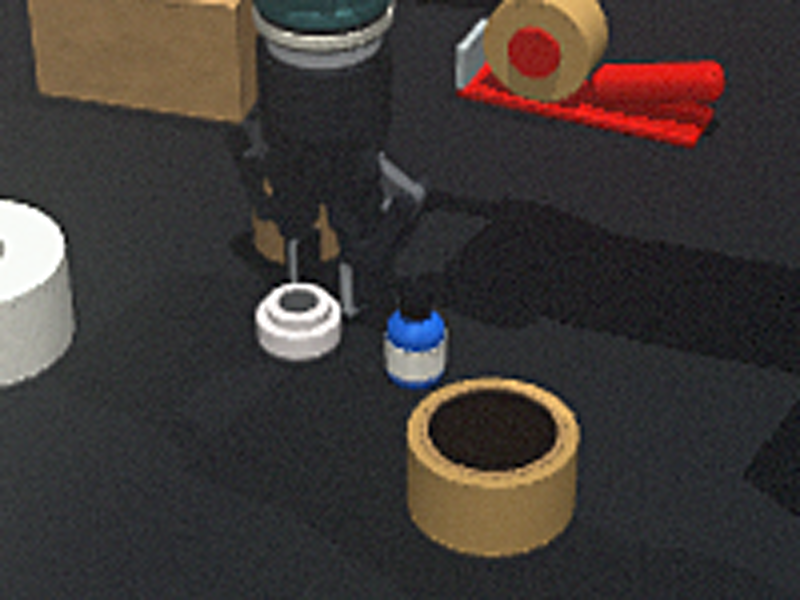

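Plug B (300,320) is still cradled, past the ink bottle (415,345) on the far side, and core and roll are untouched. I'll continue the arc and then go straight.

```bash
python3 -m jog '{"travel":[[0.008,0.003,0],[0.008,0.003,0],[0.008,0.003,0],[0.008,0.003,0],[0.008,0.003,0],[0.008,0.003,0],[0.008,0.003,0],[0.012,0,0],[0.012,0,0],[0.012,0,0],[0.012,0,0],[0,0,0]],"roll":[-0.1,-0.1,-0.1,-0.1,-0.1,-0.1,-0.1,0,0,0,0,0]}'
python3 - <<'E'
from h import *
to(.479+.031*.323,.263-.031*.946,.019,1.9)
im=imaging.camera('side');whites(im,'side',.014)
E
```

```text
time: 15.45
eef_pos: [0.6106, -0.0682, 0.019]
tool_rot: [0.582, 0.813, -0.0, -0.001]
ft_force: [0.0, 0.5, -0.2]
finger_gap: 0.0297
finger_force: 0.0
t 15.45 p [ 0.6106 -0.0682  0.019 ] th 1.9 zaxis [-0.001  0.001 -1.   ] gap 0.0297 F [ 0.   0.5 -0.2] | travel first [ 3.249e-01 -1.760e-02  3.000e-04] roll -0.0
  if rolled first: travel [ 0.3249 -0.0174  0.    ]
side [283.2  34. ] [279  28  12  12  71] [ 0.8225 -1.1061]
side [251.4  58.5] [248  52  11  13  70] [ 0.8696 -0.861 ]
side [236.2  71.1] [217  54  37  40 304] [ 0.8893 -0.7278]
side [252.5 143.4] [238 140  29   7  91] [ 0.7046 -0.3289]
side [293.5 200.4] [287 196  14   9  97] [ 0.5376 -0.1157]
side [257.2 217.2] [246 199  23  30 356] [ 0.604  -0.0482]
side [555. 241.] [552 228   8  28 103] [-0.0177 -0.112 ]
side [197.5 356.5] [182 341  31  31 615] [0.5892 0.34  ]
side [291. 387.] [263 351  53  69 644] [0.4264 0.3542]
```

```bash
python3 -m jog '{"travel":[[0.012,0.0017,0],[0.013,0,0],[0.013,0,0],[0.013,0,0],[0.013,0,0],[0.013,0,0],[0.013,0,0],[0.013,0,0],[0.013,0,0],[0.013,0,0],[0.013,0,0],[0.013,0,0]],"roll":[-0.05,0,0,0,0,0,0,0,0,0,0,0]}'
python3 - <<'E'
from h import *
to(.479+.031*.37,.263-.031*.93,.019,1.95)
im=imaging.camera('side');whites(im,'side',.014)
cv2.imwrite('pics/s6.png',im[190:420,120:400,::-1].repeat(2,0).repeat(2,1))
E
```

```text
time: 16.7
eef_pos: [0.5563, 0.0759, 0.0193]
tool_rot: [0.562, 0.827, 0.0, 0.0]
ft_force: [-0.6, -0.2, 0.6]
finger_gap: 0.0301
finger_force: 0.2
t 16.7 p [0.5563 0.0759 0.0193] th 1.949 zaxis [ 0.  0. -1.] gap 0.0301 F [-0.6 -0.2  0.6] | travel first [ 0.1714 -0.0028  0.0003] roll -0.001
  if rolled first: travel [ 0.1714 -0.0026  0.0003]
side [331.7   7.3] [328   0  10  17  67] [ 0.7014 -1.4281]
side [278.   69.8] [273  63  14  14  92] [ 0.7557 -0.7911]
side [266.4  97. ] [261  89  15  16 107] [ 0.7383 -0.5958]
side [246.3 112.8] [223  95  47  44 449] [ 0.7647 -0.4619]
side [257.3 188.7] [242 185  32   7 112] [ 0.6311 -0.1399]
side [293.5 200.3] [287 195  14  10  99] [ 0.5381 -0.1175]
side [262.7 265.6] [251 245  25  33 451] [0.5477 0.0934]
side [197.4 356.5] [182 341  31  30 612] [0.5896 0.3391]
side [291.  386.9] [263 351  53  69 645] [0.4264 0.3542]
```

View pics/s6.png

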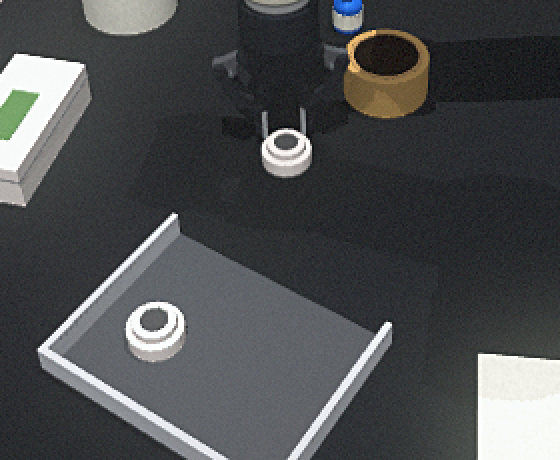

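Plug B (287,150) is cradled past the roll, and plug A (155,330) lies well inside. I'll push to the mouth, turn, and go in.

```bash
python3 -m jog '{"travel":[[0.012,0,0],[0.012,0,0],[0.012,0,0],[0.012,0,0],[0.012,0,0],[0.012,0,0],[0.012,0,0],[0.012,0,0],[0.012,0,0],[0.012,0,0],[0.012,0,0],[0,0,0]],"roll":[0,0,0,0,0,0,0,0,0,0,0,0]}'
python3 -m jog '{"travel":[[0.003,-0.0042,0],[0.003,-0.0042,0],[0.003,-0.0042,0],[0.003,-0.0042,0],[0.003,-0.0042,0],[0.01,0,0],[0.01,0,0],[0.01,0,0],[0.01,0,0],[0.01,0,0],[0,0,0]],"roll":[0.134,0.134,0.134,0.134,0.134,0,0,0,0,0,0]}'
python3 - <<'E'
from h import *
to(.495-.009,.368-.03,.019,1.277)
im=imaging.camera('side');whites(im,'side',.014)
E
```

```text
time: 17.95
eef_pos: [0.5073, 0.199, 0.0193]
tool_rot: [0.561, 0.828, 0.0, -0.0]
ft_force: [-0.5, -0.8, 0.7]
finger_gap: 0.0301
finger_force: 0.0
time: 19.05
eef_pos: [0.5012, 0.2594, 0.0195]
tool_rot: [0.802, 0.597, 0.001, 0.0]
ft_force: [0.1, -1.0, 0.7]
finger_gap: 0.0303
finger_force: 0.0
t 19.05 p [0.5012 0.2594 0.0195] th 1.28 zaxis [ 0.001  0.001 -1.   ] gap 0.0303 F [ 0.1 -1.   0.7] | travel first [ 0.0709 -0.037   0.0006] roll 0.003
  if rolled first: travel [ 0.0708 -0.0373  0.0005]
side [351.1  45.7] [340  30  26  32 191] [ 0.5552 -1.0476]
side [321.   94.5] [313  89  14  10  70] [ 0.5912 -0.6516]
side [330.9 121.1] [323 113  19  18 165] [ 0.5215 -0.4916]
side [270.6 124.8] [264 116  17  18 136] [ 0.68   -0.4356]
side [282.6 163.5] [275 154  19  19 165] [ 0.5979 -0.2574]
side [257.2 186.3] [229 167  59  48 642] [ 0.627  -0.1307]
side [294.2 200.5] [287 195  14  10  89] [ 0.5381 -0.1175]
side [256.3 264.8] [233 253  46  17 164] [0.5622 0.0971]
side [251.  345.3] [237 327  29  33 579] [0.5098 0.2914]
side [197.2 356.6] [182 341  31  30 594] [0.5896 0.3391]
side [291. 387.] [263 351  53  69 660] [0.4264 0.3542]
```

```bash
python3 -m jog '{"travel":[[0.01,0,0],[0.01,0,0],[0.01,0,0],[0.01,0,0],[0.01,0,0],[0.005,0,0],[0.002,0,0],[0,0,0],[-0.01,0,0],[-0.02,0,0],[-0.03,0,0],[-0.04,0,0]],"roll":[0,0,0,0,0,0,0,0,0,0,0,0]}'
python3 -m jog '{"travel":[[0,0,-0.04],[0,0,-0.04],[0,0,-0.04],[0,0,-0.04],[0,0,-0.02],[0,0,0],[0,0,0]],"roll":[0,0,0,0,0,0,0]}'
python3 - <<'E'
from h import *
to(.495,.2,.2)
im=imaging.camera('side');whites(im,'side',.014)
cv2.imwrite('pics/s7.png',im[:,:,::-1])
E
```

```text
time: 20.3
eef_pos: [0.4877, 0.2158, 0.0195]
tool_rot: [0.802, 0.597, 0.0, 0.0]
ft_force: [1.5, -1.0, -0.0]
finger_gap: 0.0298
finger_force: 0.0
time: 21.0
eef_pos: [0.4874, 0.2159, 0.199]
tool_rot: [0.803, 0.596, 0.0, 0.0]
ft_force: [-0.6, 0.2, -0.8]
finger_gap: 0.0296
finger_force: 0.0
t 21.0 p [0.4874 0.2159 0.199 ] th 1.278 zaxis [ 0. -0. -1.] gap 0.0296 F [-0.6  0.2 -0.8] | travel first [-0.013   0.0119 -0.001 ] roll None
side [309.2  18.7] [302   9  17  20 188] [ 0.7649 -1.2853]
side [272.4 147.9] [249 134  49  19 216] [ 0.6506 -0.3422]
side [270.4 156.5] [255 154  30   6 103] [ 0.6414 -0.2773]
side [548.7 214.7] [540 203  20  22  62] [-0.0157 -0.2059]
side [197.2 356.6] [182 341  31  30 590] [0.5896 0.3391]
side [291.1 386.7] [263 351  53  69 645] [0.4264 0.3542]
side [232.5 368.7] [217 352  31  32 645] [0.5249 0.3465]
```

View pics/s7.png

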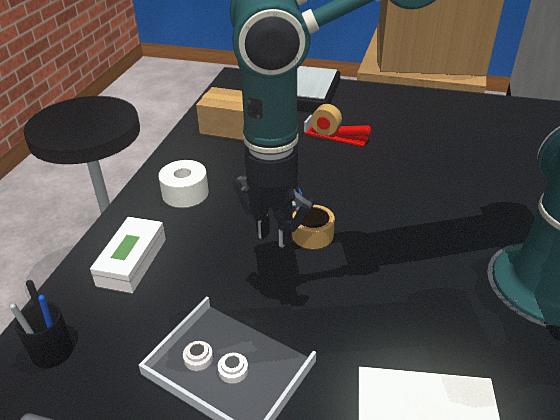

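Both plugs lie flat well inside the tray, at (197,356) and (232,368). The roll and tape gun look unmoved. The gripper hides the core and ink, but it never came near enough to touch them, and it is now clear.

```bash
python3 -c "
from rig import robot
print(robot.sign_off())"
```

```text
the job is handed in; nothing more can be done
None
```

I swept both plugs flat into the tray, where they lie well inside its open side. I handed the job in at about 21 s with the gripper clear; no verdict came back. The roll and tape gun looked unmoved in the last picture; the core and ink were hidden by the gripper, but I saw no contact with them.

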